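# Clamp the brass mandrel in the free cradle

## Robot

A 7-joint arm with a two-finger parallel gripper is mounted at the origin on the work surface. World frame = base frame: x ahead of the robot, y to its left, z up, the work surface at z = 0. Lengths are in m, angles in rad, forces in N, time in s.
With the tool pointing down it reaches from about 0.4 to 0.9 m from the base axis. Payload 5.5 kg.
Tool frame: the origin (TCP) lies at the very end of the fingers, on their centre line; the grasp point (between the pads) lies 19 mm behind it (arm.grasp_offset is the distance from the TCP to the grasp point, in m); z points along the fingers, y is the line along which they close (so a half turn about z gives the same grasp; the last joint's range is limited). The gripper opens to 92 mm and grips with 3 to 60 N. Pads are 19 mm wide; open, the fingers measure 130 mm over their backs; the gripper's body (75 mm by 190 mm) begins 47 mm behind the grasp point.
Start: joints at [-0.983, 0.501, -0.427, 1.55, 0.221, 1.138, -0.21], TCP at [0.207, 0.616, 0.227] pointing down, gripper open.
Joint ranges: [-2.88, 2.88], [-0.31, 2.03], [-1.54, 1.56], [0.2, 2.42], [-1.41, 4.55], [0.19, 2.02], [-2.57, 2.57]. Speed limits (rad/s): [2.57, 2.57, 3.14, 3.14, 3.14, 3.14, 3.14].

## Interface

Orientations are given as a unit quaternion [x, y, z, w].
In Python, from cell import arm gives the robot as it stands.
- The arm moves only by the shell command python3 -m inch 'ROWS' [FORCE]. ROWS is a JSON object of lists of equal length, an entry for each row: "grip": the finger opening in mm, from 0 to 91.8; "delta_pos": the shift along the world's x, y, z in units of 30 mm (1.0 is 30 mm), a list of three; "twist": the turn about the world's z in units of 5 degrees (1.0 is 5 degrees). A call has 1 to 20 rows; each row shifts and turns the commanded pose from where the row before left it; what a row does not reach is not made up. A row lasts 1/8 s, in which the tool goes at most 62.5 mm and 10.7 degrees, less where a joint would pass 70% of its speed; a pose out of reach is approached as far as the arm can. A call is refused whole if a number of a shift passes 1 or a number of a turn 1, either way. A call with a gripper value outside its range is refused whole. The fingers move at their own pace and stop on an object; FORCE is the grip in N (left out, the last holds). Time passes only in rows, so rows that do not move let the fingers close. It gives the time, the measured TCP pose, the force, the opening and the grip force at its end, in the units of the state.
- arm.get_state(): the state, without advancing time (a new reading comes with each control period).
- arm.camera(name): name is "scene" or "top"; returns (picture, depth): 420x560x3 uint8, red, green, blue; 420x560 float32, m along the optical axis (not along the pixel's ray), 0 where there is no reading.
- arm.calibration(name): a dict with "fx", "fy", "cx", "cy" (pixels), "xyz" and "attitude" of the camera in the world. Camera axes: x right, y up, looking along -z (the intrinsics and any distortion apply to the point x, -y, -z); pixel columns grow to the right and rows downward; lengths in m; the calibration is good to about 2 mm. A picture is of the moment at which its call begins. calibration takes no time and is no camera call.
- arm.job_done(): hands the job in; it is judged then, once.
Trained networks look in the newest picture that a camera, given by its name, has taken for a name from the list of things; names that differ only in an ending like _2 or _b are one class to them, and where a whole thing is asked for, a point or a joint stands for the part that bears it (a point fixed in the world has none). Each returns a list of dicts, best first, with "score" (0 to 1); they miss things now and then, are a little off and sometimes report something else, mostly with a low value. They report only what shows in the picture. A call takes as long as a camera call. They do not tell look-alikes from the thing itself.
- arm.trace(label, camera): "pixels" (420x560 bool, what is visible of it) and "position" ([column, row] in pixels, amid what is visible of it).
- arm.mark_of(label, camera): "position" ([column, row] in pixels: a listed point, or the origin of a listed thing).
The state is a dict: "clock": time; "q": joint angles; "joint_velocities": joint speeds; "joint_torque": joint torques, N m; "ee_pos": TCP position; "tool_rot": TCP orientation; "contact_force": force on the tool from outside, world axes, zero at the start; "moment": the same for the moment, N m; "gripper_width": finger opening in m; "grip_force": force on a finger pad.
Only numpy, scipy, OpenCV 4.12 (cv2) and the standard library are available. Lean on these libraries where they do the work, as an engineer would, in place of code of your own. Each camera call takes 0.05 s, during which the arm holds its last target. There are 200 camera calls.

## Task

One of the two vee cradles on the jeweller's bench already holds the steel mandrel. Swing up the lever of the other, empty cradle, lay the brass mandrel in its two vees so that its square ends hang outside the rests, and swing that lever fully down over it again. Leave the steel mandrel, its lever, and the jar, dish and bur stand as they are.

Things in the scene. Friction and masses are not known exactly. Their poses are not given: they have to be found in the camera images.
- brass_mandrel: Brass-coloured mandrel: round bar 22 mm in diameter, 170 mm long, between two end blocks 26 mm square, 12 mm long (194 mm overall, both ends alike), 0.3 to 0.55 kg. Origin at mid-length on the axis; x along the bar. Starts lying on the open bench on its square ends, axis 13 mm above the bench, to the robot's left of both cradles.
- steel_mandrel: Steel-grey mandrel: round bar 22 mm in diameter, 170 mm long, between two end blocks 26 mm square, 12 mm long (194 mm overall, both ends alike), 0.3 to 0.55 kg. Origin at mid-length on the axis; x along the bar. Starts lying in one of the two cradles under that cradle's lever.
- cradle1: Vee cradle 1, fixed; both alike and parallel, either may be the empty one. Dark wood plate 176 x 110 x 6 mm; two white 90 degree vee rests, 16 mm thick, at x = +70 and -70 mm, mouth 40 mm wide, tops 49 mm high, 124 mm free between them. Origin under plate, below the trough; x along it, z up. Lever crosses at x = +70; hinge bracket 72 mm tall at y = +45, handle at y = -60 when down.
- cradle2: Vee cradle 2, fixed; both alike and parallel, either may be the empty one. Dark wood plate 176 x 110 x 6 mm; two white 90 degree vee rests, 16 mm thick, at x = +70 and -70 mm, mouth 40 mm wide, tops 49 mm high, 124 mm free between them. Origin under plate, below the trough; x along it, z up. Lever crosses at x = +70; hinge bracket 72 mm tall at y = +45, handle at y = -60 when down.
- cradle1_seat (a point): Point in cradle 1 where the middle of a mandrel's axis is when it lies properly in both vees: 45 mm above the bench, midway between the rests. The end blocks allow 7 mm of play along the trough either way.
- cradle2_seat (a point): Point in cradle 2 where the middle of a mandrel's axis is when it lies properly in both vees: 45 mm above the bench, midway between the rests. The end blocks allow 7 mm of play along the trough either way.
- lever1 (a joint): Keeper lever of cradle 1, rad: 0 = fully down, level across the trough (stop); 1.57 = upright; 1.9 = end stop. Starts at 0 to 0.25. Stiff hinge without spring: 1 to 2 N at the handle moves it and it stays where left. Down, it clears a mandrel in the vees by 2 mm; at 1.57 it is clear of one lowered from above.
- lever2 (a joint): Keeper lever of cradle 2, rad: 0 = fully down, level across the trough (stop); 1.57 = upright; 1.9 = end stop. Starts at 0 to 0.25. Stiff hinge without spring: 1 to 2 N at the handle moves it and it stays where left. Down, it clears a mandrel in the vees by 2 mm; at 1.57 it is clear of one lowered from above.
- lever1_grip (a point): Centre of the red cross handle of lever 1: cylinder 18 mm in diameter, 28 mm long along the cradle's x (the hinge direction); pinched by its two ends it turns between the pads. 105 mm from the hinge; 63 mm above the bench when down, 168 mm when upright. Its steel bar is 14 mm wide, 10 mm thick.
- lever2_grip (a point): Centre of the red cross handle of lever 2: cylinder 18 mm in diameter, 28 mm long along the cradle's x (the hinge direction); pinched by its two ends it turns between the pads. 105 mm from the hinge; 63 mm above the bench when down, 168 mm when upright. Its steel bar is 14 mm wide, 10 mm thick.
- lever1_hinge (a point): Hinge axis of lever 1, at x = +70, y = +45, z = 63 mm in the cradle's frame; the axis runs along the cradle's x.
- lever2_hinge (a point): Hinge axis of lever 2, at x = +70, y = +45, z = 63 mm in the cradle's frame; the axis runs along the cradle's x.
- jar: Amber jar with a black cap, 52 mm across, 70 mm tall, loose bystander; origin under its centre.
- dish: Shallow metal dish, 110 mm across, 18 mm tall, loose bystander; origin under its centre.
- bur_stand: Grey block 45 x 75 x 35 mm with upright burs (71 mm tall in all), loose bystander; origin under its centre.
Not all that is in view belongs to the job. Of the things like the brass_mandrel, leave any that is red; of the rest the larger one is meant.

How it is judged:
On the way, in this order (a step that is already met when the one before it is completed fails the run):
1. the lever of the empty cradle is swung up (((horizontal distance between steel_mandrel and cradle2_seat below 0.03 m and value of joint lever1 above 0.6 rad) or (horizontal distance between steel_mandrel and cradle1_seat below 0.03 m and value of joint lever2 above 0.6 rad))), for 0.1 s.
2. the brass mandrel lies in both vees of the empty cradle (((horizontal distance between steel_mandrel and cradle2_seat below 0.03 m and distance between brass_mandrel and cradle1_seat below 0.013 m and angle between the x axis of brass_mandrel and the x axis of cradle1, either way round below 0.07 rad) or (horizontal distance between steel_mandrel and cradle1_seat below 0.03 m and distance between brass_mandrel and cradle2_seat below 0.013 m and angle between the x axis of brass_mandrel and the x axis of cradle2, either way round below 0.07 rad))), for 0.2 s.
At the end, for the whole second after the job is handed in: The brass mandrel lies at rest in the cradle that was empty at the start (its middle within 13 mm of that cradle's seat point, its axis within 0.07 rad of the trough), and that cradle's lever is down (joint below 0.09 rad); the steel mandrel is still in the other (((horizontal distance between steel_mandrel and cradle2_seat below 0.03 m and distance between brass_mandrel and cradle1_seat below 0.013 m and angle between the x axis of brass_mandrel and the x axis of cradle1, either way round below 0.07 rad and value of joint lever1 below 0.09 rad and linear speed of brass_mandrel below 0.02 m/s) or (horizontal distance between steel_mandrel and cradle1_seat below 0.03 m and distance between brass_mandrel and cradle2_seat below 0.013 m and angle between the x axis of brass_mandrel and the x axis of cradle2, either way round below 0.07 rad and value of joint lever2 below 0.09 rad and linear speed of brass_mandrel below 0.02 m/s))); the robot touches nothing.
It fails at once if the steel mandrel is shifted by more than 12 mm (distance of steel_mandrel from where it was at the start of the episode above 0.012 m).
It fails at once if the lever over the steel mandrel is moved by more than 20 mm at its handle ((horizontal distance between steel_mandrel and cradle1_seat below 0.03 m and distance of lever1_grip from where it was at the start of the episode above 0.02 m) or (horizontal distance between steel_mandrel and cradle2_seat below 0.03 m and distance of lever2_grip from where it was at the start of the episode above 0.02 m)).
It fails at once if the jar is shifted by more than 30 mm (distance of jar from where it was at the start of the episode above 0.03 m).
It fails at once if the dish is shifted by more than 30 mm (distance of dish from where it was at the start of the episode above 0.03 m).
It fails at once if the bur stand is shifted by more than 30 mm (distance of bur_stand from where it was at the start of the episode above 0.03 m).
It also fails if it takes over 72 s, if anything falls off the work surface, if the arm or the gripper's body presses on something with over 40 N, if the wrist force passes 120 N, or if a joint passes its speed limit or range.

## Working session

There is one attempt and no reset: what is moved stays moved. The work goes in short steps, Python scripts to look and compute and a shell command to move; the robot and the scene stay as the last step left them, time stands still between calls to the robot, and variables do not carry over. Pictures are saved under pics/ and viewed, at most 10 in all, crops included, and the job is handed in when it is done.

```bash
ls; mkdir -p pics; cat > h.py <<'E'
from cell import arm
import numpy as np, cv2
from scipy.spatial.transform import Rotation as R
def world(cam,uv,d):
    c=arm.calibration(cam); uv=np.atleast_2d(uv).astype(float)
    p=np.c_[(uv[:,0]-c['cx'])/c['fx'],-(uv[:,1]-c['cy'])/c['fy'],-np.ones(len(uv))]*np.reshape(d,(-1,1))
    return R.from_quat(c['attitude']).apply(p)+c['xyz']
def at_z(cam,uv,z):
    a=world(cam,uv,1.); o=np.array(arm.calibration(cam)['xyz']); r=a-o
    return o+r*((z-o[2])/r[:,2])[:,None]
def cloud(cam,depth):
    v,u=np.mgrid[:420,:560]; return world(cam,np.c_[u.ravel(),v.ravel()],depth.ravel()).reshape(420,560,3)
E
python3 - <<'E'
from h import *
for n in ('top','scene'):
    c=arm.calibration(n); print(n,c)
    p,d=arm.camera(n); cv2.imwrite(f'pics/{n}0.png',p[:,:,::-1]); np.save(f'{n}0.npy',d)
s=arm.get_state(); print(s['clock'],s['ee_pos'],s['tool_rot'],s['gripper_width'])
E
```

```text
pics
top {'fx': 452.80627644687326, 'fy': 452.80627644687326, 'cx': 272.77632561358195, 'cy': 211.88917614185428, 'xyz': array([0.37386277, 0.11024879, 1.19064725]), 'attitude': array([ 0.043148  , -0.06108086, -0.69817335,  0.71201218])}
scene {'fx': 392.7679445142012, 'fy': 392.7679445142012, 'cx': 280.55345426609654, 'cy': 206.66250048590254, 'xyz': array([1.21024536, 0.3709344 , 0.58571627]), 'attitude': array([0.24490797, 0.38159685, 0.7475999 , 0.4852817 ])}
0.1 [0.20722113 0.61541453 0.22578562] [ 1.61625144e-01  9.86851837e-01 -8.54298054e-04 -1.87671295e-04] 0.09172167082136898
```

View pics/top0.png

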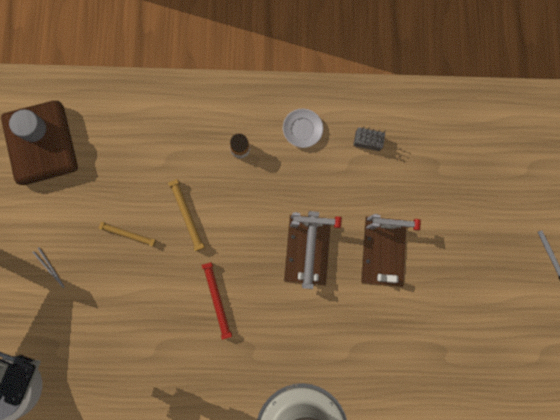

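View pics/scene0.png

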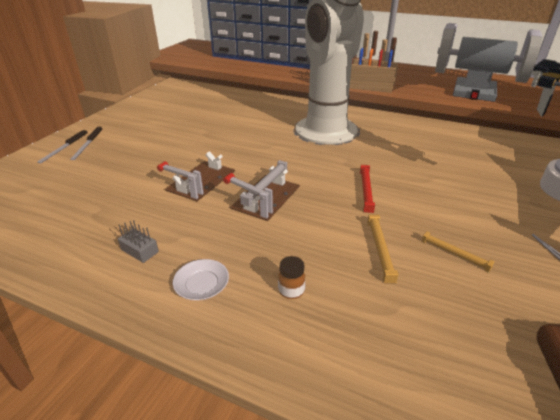

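The top view shows the brass mandrel at (187,215), with a smaller brass one at (127,234) and a red one at (217,300). The left cradle at (308,250) holds the steel mandrel. The right cradle at (385,250) is empty, and its red handle is at (417,224).

```bash
cat > m.py <<'E'
from h import *
D={}
for n in ('top','scene'):
    p,d=arm.camera(n)
    P=cloud(n,d); D[n]=(p,d,P)
    print(n,'table z',np.median(P[230:240,440:500,2]) if n=='top' else np.median(P[300:320,380:420,2]))
    for l in ('brass_mandrel','steel_mandrel'):
        for t in arm.trace(l,n)[:4]:
            m=t['pixels']; m=cv2.erode(m.astype(np.uint8),np.ones((2,2)))>0
            q=P[m]; c=np.median(q,0); q=q[(np.linalg.norm(q-c,axis=1)<.12)]
            if len(q)<10: continue
            w=(q-q.mean(0))[:,:2]; _,_,v=np.linalg.svd(w,full_matrices=False); s=w@v[0]; lo,hi=np.percentile(s,[1,99])
            ctr=q.mean(0)[:2]+v[0]*(lo+hi)/2
            print(l,round(t['score'],2),np.round(t['position']),'col',np.median(p[m],0),'ctr',ctr.round(4),'zmax',np.percentile(q[:,2],95).round(4),'len',round(hi-lo,3),'ang',np.degrees(np.arctan2(v[0][1],v[0][0])).round(1))
    for l,z in (('brass_mandrel',.013),('steel_mandrel',.045),('cradle1',0),('cradle1_seat',.045),('lever1_hinge',.063),('lever1_grip',.07),('jar',0),('dish',0),('bur_stand',0)):
        for t in arm.mark_of(l,n)[:4]:
            u=np.array(t['position']); i=tuple(u.astype(int)[::-1])
            print(l,round(t['score'],2),u.round(1),'atz',at_z(n,u,z)[0].round(4),'surf',P[i].round(3))
E
python3 m.py
```

```text
top table z 0.0003650560740264819
brass_mandrel 0.93 [126. 231.] col [143.  110.   56.5] ctr [0.4833 0.4576] zmax 0.0222 len 0.144 ang -107.5
brass_mandrel 0.66 [186. 215.] col [146.5 112.   58. ] ctr [0.5344 0.3054] zmax 0.0271 len 0.186 ang -156.6
brass_mandrel 0.62 [219. 299.] col [146.  44.  35.] ctr [0.3194 0.2202] zmax 0.0271 len 0.184 ang -162.0
brass_mandrel 0.33 [321. 223.] col [132. 124. 120.] ctr [ 0.521  -0.0284] zmax 0.0883 len 0.112 ang -94.6
steel_mandrel 0.72 [312. 252.] col [123. 118. 115.] ctr [ 0.4509 -0.0133] zmax 0.0595 len 0.189 ang 175.2
brass_mandrel 0.81 [219.1 299.9] atz [0.3195 0.2147 0.013 ] surf [0.322 0.214 0.021]
brass_mandrel 0.74 [188.2 213.7] atz [0.5396 0.303  0.013 ] surf [0.541 0.303 0.019]
brass_mandrel 0.62 [300.3 129.8] atz [0.7755 0.0113 0.013 ] surf [0.781 0.011 0.004]
brass_mandrel 0.55 [126.  234.6] atz [0.4816 0.4607 0.013 ] surf [0.483 0.46  0.017]
steel_mandrel 0.87 [313.1 248.7] atz [ 0.4524 -0.0212  0.045 ] surf [ 0.454 -0.02   0.053]
cradle1 0.92 [308.6 247.9] atz [ 0.4573 -0.0145  0.    ] surf [ 0.456 -0.007  0.055]
cradle1 0.62 [384
[... 2184 characters left out ...]
0.1905 0.045 ] surf [0.745 0.179 0.018]
lever1_hinge 0.75 [195.9 173.5] atz [ 0.5123 -0.1819  0.063 ] surf [ 0.518 -0.18   0.068]
lever1_grip 0.69 [158.2 163.5] atz [ 0.5191 -0.2943  0.07  ] surf [ 0.425 -0.386  0.001]
jar 0.66 [291.8 291.7] atz [0.726  0.1752 0.    ] surf [0.744 0.181 0.024]
jar 0.21 [265.3 183. ] atz [ 0.3933 -0.0441  0.    ] surf [ 0.465 -0.009  0.051]
dish 0.98 [204.2 285.9] atz [0.7826 0.0104 0.    ] surf [0.783 0.011 0.003]
dish 0.4 [195.3 173.5] atz [ 0.4289 -0.2501  0.    ] surf [ 0.518 -0.18   0.068]
dish 0.22 [264.5 182. ] atz [ 0.3896 -0.0484  0.    ] surf [ 0.465 -0.011  0.053]
bur_stand 0.68 [139.7 252.6] atz [ 0.7577 -0.1722  0.    ] surf [ 0.782 -0.145  0.032]
```

```bash
cat > f.py <<'E'
from h import *
for n in ('top','scene'):
    p,d=arm.camera(n); P=cloud(n,d); x,y,z=P[...,0],P[...,1],P[...,2]; f=p.astype(int); v=f.max(2); s=v-f.min(2)
    box=(x>.33)&(x<.6)&(y<-.11)&(y>-.35)
    med=np.median(v[(z>-.003)&(z<.003)&box])
    m=box&(v<.55*med)&(z>.003)&(z<.011)
    r=cv2.minAreaRect(P[m][:,:2].astype(np.float32)); print(n,'plate',m.sum(),r)
    # projected plate: image contour
    w=box&(z>.012)&(z<.053)&(s<35)&(v>med*.8)
    k,lab=cv2.connectedComponents(w.astype(np.uint8))
    for i in range(1,k):
        q=P[lab==i]
        if len(q)>8: print(' white',len(q),q.mean(0).round(4),np.percentile(q,[3,97],0).round(4).tolist())
    for bb,t in ((box,'empty'),((y>-.15)&(y<-.05)&(x>.45)&(x<.6),'steel')):
        m=bb&(f[...,0]>2*f[...,1])&(z>.03); q=P[m]; print(' red',t,len(q),q.mean(0).round(4),np.percentile(q,[5,95],0).round(4).tolist())
    m=box&(z>.057)&(s<40); q=P[m]; print(' lever',len(q),q.mean(0).round(4)); 
    pf=np.polyfit(q[:,1],q[:,0],1); print('  slope',np.degrees(np.arctan(pf[0])),np.polyfit(q[:,1],q[:,2],1), 'x at -.17,-.27',np.polyval(pf,[-.17,-.27]))
    c=p[170:300,340:450] if n=='top' else p[130:220,130:320]
    cv2.imwrite(f'pics/c_{n}.png',cv2.resize(c,None,fx=4,fy=4,interpolation=2)[:600,:800,::-1])
E
python3 f.py
```

```text
top plate 1036 ((0.4484427869319916, -0.21235021948814392), (0.10851221531629562, 0.16633367538452148), 86.30891418457031)
 white 123 [ 0.3833 -0.2117  0.0408] [[0.375, -0.2334, 0.0285], [0.3906, -0.1863, 0.0508]]
 red empty 57 [ 0.5171 -0.2786  0.0721] [[0.5052, -0.2847, 0.0692], [0.5299, -0.2729, 0.0755]]
 red steel 62 [ 0.5165 -0.0767  0.0851] [[0.5053, -0.0831, 0.0789], [0.5289, -0.0704, 0.0887]]
 lever 285 [ 0.523  -0.2113  0.0686]
  slope 4.113774789708288 [0.00275984 0.06921266] x at -.17,-.27 [0.52600418 0.51881193]
scene plate 158 ((0.45717722177505493, -0.2125895917415619), (0.10922066122293472, 0.1715402901172638), 85.39755249023438)
 white 133 [ 0.3882 -0.2108  0.0305] [[0.3773, -0.2293, 0.0138], [0.3935, -0.1906, 0.0473]]
 white 122 [ 0.5287 -0.2253  0.0304] [[0.5184, -0.2404, 0.0125], [0.5331, -0.2073, 0.0465]]
 white 23 [ 0.5167 -0.1689  0.0323] [[0.5135, -0.1704, 0.0136], [0.5196, -0.1673, 0.0507]]
 white 34 [ 0.5361 -0.1722  0.0325] [[0.5173, -0.1833, 0.0142], [0.5423, -0.169, 0.0511]]
 red empty 45 [ 0.5245 -0.2795  0.0699] [[0.5091, -0.2863, 0.0626], [0.534, -0.2745, 0.0742]]
 red steel 62 [ 0.5242 -0.0782  0.0838] [[0.5091, -0.0858, 0.0772], [0.534, -0.0725, 0.0881]]
 lever 233 [ 0.5277 -0.2068  0.0676]
  slope 2.9707886686880522 [-0.00642486  0.0662263 ] x at -.17,-.27 [0.52963354 0.52444389]
```

View pics/c_top.png

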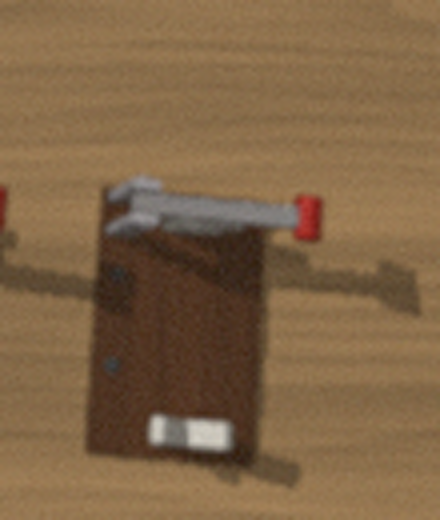

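View pics/c_scene.png

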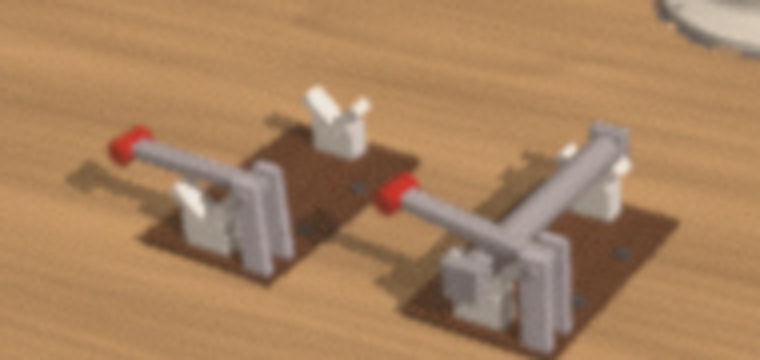

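The crops show the empty cradle's lever nearly level, its red handle measured at about (0.521, -0.279, 0.065). The cradle centre is about (0.455, -0.214) with yaw about -4.3°. Rest positions, plate, hinge and handle all agree to within about 3 mm. The brass mandrel is at about (0.539, 0.305), yaw 23.7°.

```bash
python3 -m inch '{"grip":[91,91,91,91,91,91,91,91,91,91,91,91,91,91,91],"delta_pos":[[0.7,-1,0],[0.7,-1,0],[0.7,-1,0],[0.7,-1,0],[0.7,-1,0],[0.7,-1,0],[0.7,-1,0],[0.7,-1,0],[0.7,-1,0],[0.7,-1,0],[0.7,-1,0],[0.7,-1,0],[0.7,-1,0],[0.7,-1,0],[0.7,-1,0]],"twist":[-1,-1,-1,-1,-1,-1,-1,-1,-1,-1,-1,-1,-1,-1,-1]}' 12
python3 -m inch '{"grip":[91,91,91,91,91,91,91,91,91,91,91,91,91,91,91,91],"delta_pos":[[0,-1,0],[0,-1,0],[0,-1,0],[0,-1,0],[0,-1,0],[0,-1,0],[0,-1,0],[0,-1,0],[0,-1,0],[0,-1,0],[0,-1,0],[0,-1,0],[0,-1,0],[0,-1,0],[0,-0.8,0],[0,0,0]],"twist":[0,0,0,0,0,0,0,0,0,0,0,0,0,0,0,0]}'
```

```text
clock: 3.28
ee_pos: [0.523, 0.1652, 0.227]
tool_rot: [0.73, 0.684, 0.0, 0.0]
contact_force: [0.2, 0.5, -0.2]
gripper_width: 0.0909
grip_force: 0.0
clock: 5.28
ee_pos: [0.5217, -0.2802, 0.2267]
tool_rot: [0.73, 0.683, -0.0, 0.0]
contact_force: [-0.9, 0.5, 0.1]
gripper_width: 0.0909
grip_force: 0.0
```

```bash
python3 -m inch '{"grip":[91,91,91,91,91,91,91,20,20,20,20,20,20,20,20],"delta_pos":[[0,0,-1],[0,0,-1],[0,0,-1],[0,0,-1],[0,0,-1],[0,0,-1],[0,0,0],[0,0,0],[0,0,0],[0,0,0],[0,0,0],[0,0,0],[0,0,0],[0,0,0],[0,0,0]],"twist":[0,0,0,0,0,0,0,0,0,0,0,0,0,0,0]}' 12
```

```text
clock: 7.15
ee_pos: [0.5177, -0.2777, 0.0454]
tool_rot: [0.73, 0.684, -0.002, -0.004]
contact_force: [-8.8, 0.4, 3.2]
gripper_width: 0.0278
grip_force: 12.0
```

```bash
python3 -m inch '{"grip":[20,20,20,20,20,20,20,20,20,20,20],"delta_pos":[[-0.13,0,0],[0.005,0.07,0.7],[0.015,0.21,0.67],[0.025,0.33,0.61],[0.035,0.45,0.53],[0.04,0.55,0.44],[0.047,0.62,0.32],[0.05,0.67,0.19],[0.05,0.70,0.05],[0.01,0.15,-0.02],[0,0,0]],"twist":[0,0,0,0,0,0,0,0,0,0,0]}'
```

```text
clock: 8.52
ee_pos: [0.5266, -0.1639, 0.1526]
tool_rot: [0.728, 0.685, 0.0, -0.0]
contact_force: [-7.3, 1.2, 4.4]
gripper_width: 0.0278
grip_force: 12.0
```

```bash
python3 -m inch '{"grip":[91,91,91,91,91,91,91,91,91,91,91,91],"delta_pos":[[0,0,0],[0,0,0],[0,0,0],[0,0,0],[0,0,1],[0,0,1],[0,0.5,1],[0,1,0],[0,1,0],[0,1,0],[0,1,0],[0,1,0]],"twist":[0,0,0,0,0,0,-1,-1,-1,-1,-1,-1]}'
cat > l.py <<'E'
from h import *
for n in ('top','scene'):
    p,d=arm.camera(n); P=cloud(n,d); f=p.astype(int); x,y,z=P[...,0],P[...,1],P[...,2]
    for t,m in (('empty',(y<-.11)&(y>-.35)),('steel',(y>-.11)&(y<-.03))):
        m=m&(x>.45)&(x<.6)&(f[...,0]>2*f[...,1])&(z>.03); q=P[m]
        print(n,t,len(q),np.percentile(q,[5,50,95],0).round(3).tolist() if len(q) else '')
E
python3 l.py
```

```text
clock: 10.02
ee_pos: [0.5269, 0.0004, 0.2415]
tool_rot: [0.882, 0.471, 0.0, 0.0]
contact_force: [-0.1, -0.9, 0.6]
gripper_width: 0.0909
grip_force: 0.0
top empty 0 
top steel 0 
scene empty 71 [[0.521, -0.174, 0.166], [0.535, -0.167, 0.173], [0.542, -0.162, 0.177]]
scene steel 62 [[0.509, -0.085, 0.077], [0.527, -0.077, 0.085], [0.534, -0.072, 0.088]]
```

```bash
python3 -m inch '{"grip":[91,91,91,91,91,91,91,91,91,91,91,91,91,91,91,91],"delta_pos":[[0.04,1,0],[0.04,1,0],[0.04,1,0],[0.04,1,0],[0.04,1,0],[0.04,1,0],[0.04,1,0],[0.04,1,0],[0.04,1,0],[0.04,1,0],[0,0.17,-1],[0,0,-1],[0,0,-1],[0,0,-1],[0,0,-1],[0,0,0]],"twist":[-1,-1,-1,-1,-1,-1,-0.5,0,0,0,0,0,0,0,0,0]}'
python3 - <<'E'
from h import *
p,d=arm.camera('scene'); P=cloud('scene',d); f=p.astype(int)
c=p[170:320,300:470]; cv2.imwrite('pics/g1.png',cv2.resize(c,None,fx=4,fy=4)[:,:,::-1])
E
```

```text
clock: 12.12
ee_pos: [0.5374, 0.3024, 0.0888]
tool_rot: [0.978, 0.207, -0.003, 0.001]
contact_force: [0.5, -0.3, 0.7]
gripper_width: 0.0909
grip_force: 0.0
```

View pics/g1.png

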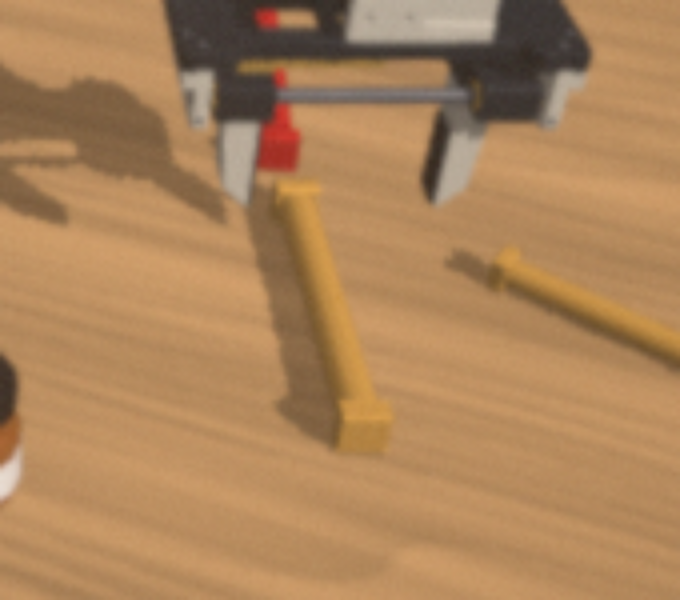

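The gripper is square to the brass mandrel and straddles its middle, with the bar running from about (370,217) to (390,282) in the full picture. The red and small brass ones are clear of the fingers.

```bash
python3 -m inch '{"grip":[91,91,91,91,15,15,15,15,15,15,15,15,15,15,15,15,15],"delta_pos":[[0.05,0.08,-1],[0,0,-1],[0,0,-0.8],[0,0,0],[0,0,0],[0,0,0],[0,0,0],[0,0,0],[0,0,0],[0,0,0],[0,0,0],[0,0,0],[0,0,0.5],[0,0,1],[0,0,1],[0,0,1],[0,0,1]],"twist":[0,0,0,0,0,0,0,0,0,0,0,0,0,0,0,0,0]}' 30
```

```text
clock: 14.3
ee_pos: [0.5399, 0.3064, 0.1437]
tool_rot: [0.978, 0.207, -0.0, 0.0]
contact_force: [-0.3, -0.1, -4.5]
gripper_width: 0.0209
grip_force: 30.0
```

```bash
cat > b.py <<'E'
from h import *
s=arm.get_state(); a,b=s['tool_rot'][:2]; print('tcp',s['ee_pos'],'tooly',2*np.degrees(np.arctan2(b,a))-90,'grip',s['gripper_width'],'F',s['contact_force'],s['moment'])
p,d=arm.camera('scene'); P=cloud('scene',d); f=p.astype(int)
near=np.linalg.norm(P[...,:2]-s['ee_pos'][:2],axis=2)<.13
m=near&(f[...,0]>1.8*f[...,2])&(f[...,0]<1.9*f[...,1])&(P[...,2]>s['ee_pos'][2]-.012)&(P[...,2]<s['ee_pos'][2]+.03)
q=P[m]; w=q[:,:2]-q[:,:2].mean(0); v=np.linalg.svd(w,full_matrices=False)[2][0]; t=w@v; lo,hi=np.percentile(t,[1,99])
print(len(q),'ctr',q[:,:2].mean(0)+v*(lo+hi)/2,'len',hi-lo,'yaw',np.degrees(np.arctan(v[1]/v[0])),'ztop',np.percentile(q[:,2],95),'zslope',np.polyfit(t,q[:,2],1)[0])
cv2.imwrite('pics/b%d.png'%(s['clock']*100),p[:,:,::-1])
E
python3 b.py
```

```text
tcp [0.53990989 0.30635004 0.14372383] tooly -66.12859627771314 grip 0.020911693926063908 F [-0.31759034 -0.09829851 -4.47215415] [-0.02179308  0.1143213  -0.03837955]
598 ctr [0.56752578 0.31425458] len 0.13398155643667312 yaw 23.19475952948052 ztop 0.1629052547475402 zslope -0.0419081451318341
```

```bash
python3 -m inch '{"grip":[15,15,15,15,15,15,15,15,15,15,15,15,15,15,15,15,15,15,15,15],"delta_pos":[[0,0,1],[0,0,1],[0,0,1],[-0.18,-1,0],[-0.18,-1,0],[-0.18,-1,0],[-0.18,-1,0],[-0.18,-1,0],[-0.18,-1,0],[-0.18,-1,0],[-0.18,-1,0],[-0.18,-1,0],[-0.18,-1,0],[-0.18,-1,0],[-0.18,-1,0],[-0.18,-1,0],[-0.18,-1,0],[-0.18,-1,0],[-0.18,-1,0],[0,0,0]],"twist":[0,0,0,-0.35,-0.35,-0.35,-0.35,-0.35,-0.35,-0.35,-0.35,-0.35,-0.35,-0.35,-0.35,-0.35,-0.35,-0.35,-0.35,0]}'
python3 -m inch '{"grip":[15,15,15],"delta_pos":[[0,-0.7,0],[0,-0.6,0],[0,0,0]],"twist":[0,0,0]}'; python3 b.py
```

```text
clock: 16.85
ee_pos: [0.4527, -0.1769, 0.2326]
tool_rot: [0.999, -0.039, 0.0, 0.001]
contact_force: [-0.8, 0.7, -4.0]
gripper_width: 0.0208
grip_force: 30.0
clock: 17.23
ee_pos: [0.4535, -0.2132, 0.2324]
tool_rot: [0.999, -0.037, -0.0, 0.0]
contact_force: [-0.4, 0.4, -4.4]
gripper_width: 0.0214
grip_force: 30.0
tcp [ 0.45352705 -0.21324448  0.23242837] tooly -94.23853238104941 grip 0.021401282740643124 F [-0.3600473   0.43196322 -4.4448187 ] [-0.01605462  0.23844466 -0.02711247]
573 ctr [ 0.45426548 -0.20829459] len 0.19239091107319695 yaw -5.558771988178971 ztop 0.2517972623349204 zslope -0.0031083102893469366
```

```bash
python3 -m inch '{"grip":[15,15,15,15,15,15,15],"delta_pos":[[0,0,-1],[0,0,-1],[0,0,-1],[0,0,-1],[0,0,-1],[0,0,-0.5],[0,0,0]],"twist":[0,0,0,0,0,0,0]}'; python3 b.py; python3 - <<'E'
import cv2
p=cv2.imread(sorted(__import__('glob').glob('pics/b*.png'))[-1]); cv2.imwrite('pics/g2.png',cv2.resize(p[90:230,110:310],None,fx=4,fy=4,interpolation=2))
E
```

```text
clock: 18.15
ee_pos: [0.4534, -0.211, 0.0667]
tool_rot: [0.999, -0.035, -0.001, -0.0]
contact_force: [-0.2, -0.3, -3.5]
gripper_width: 0.022
grip_force: 30.0
tcp [ 0.45338823 -0.21104844  0.06671761] tooly -94.06130862451914 grip 0.021973873650991453 F [-0.16229922 -0.33752769 -3.48809277] [-0.04418629  0.23648184 -0.02380564]
275 ctr [ 0.45510075 -0.2060581 ] len 0.19078044305619823 yaw -5.815847846639011 ztop 0.086409022682675 zslope 0.018583073285039733
```

View pics/g2.png

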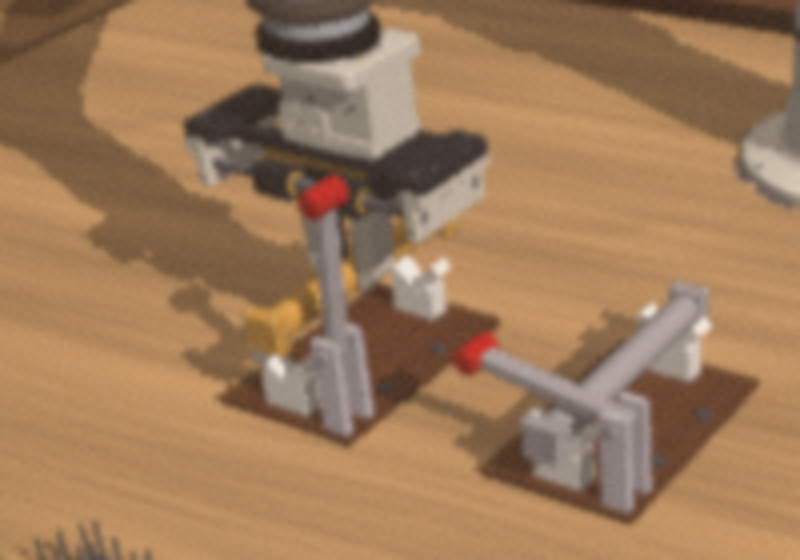

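The brass bar hangs over the vees, its end block at about (178,172) in the full picture, just outside the near rest. The lever is upright and clear.

```bash
python3 -m inch '{"grip":[15,15,15,15],"delta_pos":[[0,-0.08,-0.4],[0,0,-0.3],[0,0,-0.15],[0,0,0]],"twist":[0,0,0,0]}'; python3 b.py
```

```text
clock: 18.7
ee_pos: [0.4537, -0.2144, 0.0416]
tool_rot: [0.999, -0.036, -0.0, -0.0]
contact_force: [0.2, 0.2, -5.0]
gripper_width: 0.0213
grip_force: 30.0
tcp [ 0.45366665 -0.21439308  0.04161039] tooly -94.11716932723365 grip 0.021300937568405225 F [ 0.22611577  0.16682795 -5.03933517] [-0.04920603  0.18379551 -0.05865442]
235 ctr [ 0.47690644 -0.21169061] len 0.14814561913289317 yaw -6.217491898192607 ztop 0.06142831004737469 zslope -0.005787553951114574
```

```bash
python3 -m inch '{"grip":[15,15,15],"delta_pos":[[0,0,-0.07],[0,0,-0.07],[0,0,0]],"twist":[0,0,0]}'
```

```text
clock: 19.12
ee_pos: [0.4547, -0.216, 0.0391]
tool_rot: [0.999, -0.036, 0.001, 0.001]
contact_force: [-2.0, -1.9, 8.3]
gripper_width: 0.0204
grip_force: 30.0
```

```bash
python3 -m inch '{"grip":[50,50,50,50,50,50,50,60,60,60,60,60],"delta_pos":[[0,0,0],[0,0,0],[0,0,0],[0,0,0],[0,0,1],[0,0,1],[0,0,1],[0,0,1],[0,0,1],[0,0,1],[0,0,1],[0,0,0]],"twist":[0,0,0,0,0,0,0,0,0,0,0,0]}'
python3 - <<'E'
from h import *
for n in ('top','scene'):
    p,d=arm.camera(n); P=cloud(n,d); f=p.astype(int); x,y,z=P[...,0],P[...,1],P[...,2]
    m=(x>.33)&(x<.58)&(y<-.17)&(y>-.27)&(z>.035)&(z<.065)&(f[...,0]>1.8*f[...,2]); q=P[m]
    if len(q)<20: print(n,len(q)); continue
    w=q[:,:2]-q[:,:2].mean(0); v=np.linalg.svd(w,full_matrices=False)[2][0]; t=w@v; lo,hi=np.percentile(t,[1,99])
    print(n,len(q),'ctr',q[:,:2].mean(0)+v*(lo+hi)/2,'len',hi-lo,'yaw',np.degrees(np.arctan(v[1]/v[0])),'ztop',np.percentile(q[:,2],97),'slope',np.polyfit(t,q[:,2],1)[0])
cv2.imwrite('pics/s.png',cv2.resize(p[90:230,110:310],None,fx=4,fy=4,interpolation=2)[:,:,::-1])
E
python3 l.py
```

```text
clock: 20.62
ee_pos: [0.4554, -0.215, 0.2499]
tool_rot: [0.999, -0.036, 0.002, 0.0]
contact_force: [-0.0, 0.4, 1.1]
gripper_width: 0.0604
grip_force: 0.0
top 346 ctr [ 0.45264059 -0.2132884 ] len 0.19197902923920063 yaw -5.194931370200691 ztop 0.06125219537008807 slope -0.017840903129375144
scene 426 ctr [ 0.45456765 -0.21242388] len 0.1923995311969694 yaw -5.191446134570467 ztop 0.059220622534757905 slope -0.01388397294326886
top empty 68 [[0.514, -0.175, 0.17], [0.527, -0.165, 0.176], [0.537, -0.16, 0.181]]
top steel 62 [[0.505, -0.083, 0.079], [0.516, -0.077, 0.086], [0.529, -0.07, 0.09]]
scene empty 74 [[0.519, -0.174, 0.166], [0.533, -0.166, 0.172], [0.541, -0.162, 0.177]]
scene steel 64 [[0.509, -0.086, 0.077], [0.528, -0.078, 0.085], [0.534, -0.072, 0.088]]
```

View pics/s.png

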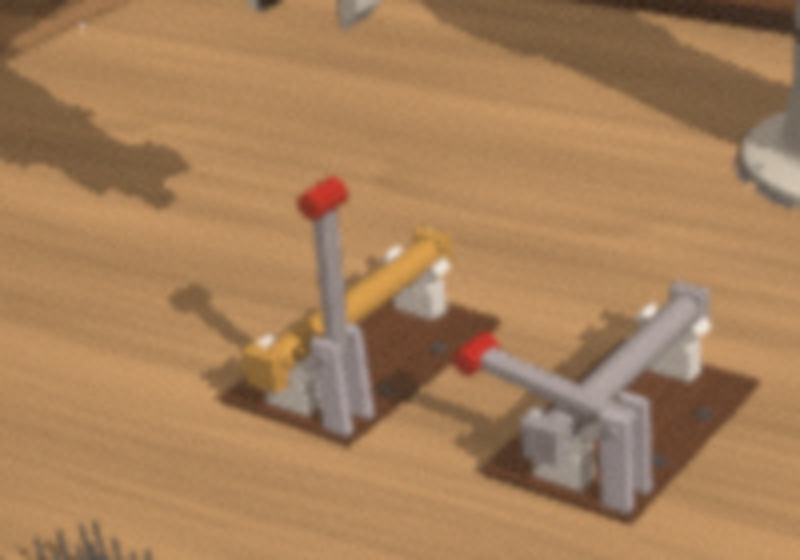

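The brass mandrel lies in both vees with its end blocks outside the rests, at (176,182) and (218,151). Next I close the lever.

```bash
python3 -m inch '{"grip":[91,91,91,91,91,91,91,91,91,91,91,91,91,91,91,91,91,91,91],"delta_pos":[[0.13,0.094,0],[0.13,0.094,0],[0.13,0.094,0],[0.13,0.094,0],[0.13,0.094,0],[0.13,0.094,0],[0.13,0.094,0],[0.13,0.094,0],[0.13,0.094,0],[0.13,0.094,0],[0.13,0.094,0],[0.13,0.094,0],[0.13,0.094,0],[0.13,0.094,0],[0.13,0.094,0],[0.13,0.094,0],[0.13,0.094,0],[0.13,0.094,0],[0,0,0]],"twist":[1,1,1,1,1,1,1,1,1,1,1,1,1,1,1,1,1,1,0]}' 12
```

```text
clock: 23.2
ee_pos: [0.5236, -0.1631, 0.2463]
tool_rot: [0.732, 0.681, -0.001, -0.001]
contact_force: [0.2, -0.1, 0.7]
gripper_width: 0.0909
grip_force: 0.0
```

```bash
python3 -m inch '{"grip":[91,91,91,91,91,20,20,20,20,20,20,20,20],"delta_pos":[[0.07,-0.15,-1],[0,0,-1],[0,0,-1],[0,0,-0.17],[0,0,0],[0,0,0],[0,0,0],[0,0,0],[0,0,0],[0,0,0],[0,0,0],[0,0,0],[0,0,0]],"twist":[0,0,0,0,0,0,0,0,0,0,0,0,0]}'
```

```text
clock: 24.82
ee_pos: [0.5262, -0.1681, 0.1526]
tool_rot: [0.732, 0.681, 0.0, -0.0]
contact_force: [-0.9, -0.4, 0.6]
gripper_width: 0.0275
grip_force: 12.0
```

```bash
python3 -m inch '{"grip":[20,20,20,20,20,20,20,20,20,20,20,20],"delta_pos":[[-0.008,-0.1,0],[-0.05,-0.70,-0.05],[-0.05,-0.67,-0.19],[-0.047,-0.62,-0.32],[-0.04,-0.55,-0.44],[-0.035,-0.45,-0.53],[-0.025,-0.33,-0.61],[-0.015,-0.21,-0.67],[-0.005,-0.07,-0.7],[0,0,-0.1],[0,0,-0.05],[0,0,0]],"twist":[0,0,0,0,0,0,0,0,0,0,0,0]}'
```

```text
clock: 26.32
ee_pos: [0.5177, -0.2801, 0.0429]
tool_rot: [0.732, 0.681, -0.0, 0.0]
contact_force: [-3.8, -3.8, 11.4]
gripper_width: 0.0281
grip_force: 12.0
```

```bash
python3 -m inch '{"grip":[91,91,91,91,91,91,91,91,91,91,91,91,91,91,91],"delta_pos":[[0,0,0],[0,0,0],[0,0,0],[0,0,0],[0,0,0],[0,0,0.5],[0,0,1],[0,0,1],[0,0,1],[0,0,1],[0,0,1],[0,-1,0],[0,-1,0],[0,-1,0],[0,0,0]],"twist":[0,0,0,0,0,0,0,0,0,0,0,0,0,0,0]}'; python3 l.py; python3 b.py | head -1; python3 - <<'E'
import cv2
from h import *
p,d=arm.camera('scene'); P=cloud('scene',d); f=p.astype(int); x,y,z=P[...,0],P[...,1],P[...,2]
m=(x>.33)&(x<.58)&(y<-.17)&(y>-.25)&(z>.035)&(z<.062)&(f[...,0]>1.8*f[...,2])&(f[...,0]<1.9*f[...,1]); q=P[m]
print(q.min(0),q.max(0),np.percentile(q[:,2],97))
cv2.imwrite('pics/e.png',cv2.resize(p[90:230,110:310],None,fx=4,fy=4,interpolation=2)[:,:,::-1])
E
```

```text
clock: 28.2
ee_pos: [0.5167, -0.3725, 0.2091]
tool_rot: [0.734, 0.68, -0.001, 0.001]
contact_force: [-0.7, -0.2, -0.3]
gripper_width: 0.0911
grip_force: 0.0
top empty 65 [[0.505, -0.338, 0.068], [0.517, -0.279, 0.071], [0.53, -0.272, 0.384]]
top steel 62 [[0.505, -0.083, 0.078], [0.516, -0.077, 0.086], [0.529, -0.071, 0.091]]
scene empty 45 [[0.509, -0.284, 0.062], [0.527, -0.279, 0.07], [0.533, -0.275, 0.073]]
scene steel 62 [[0.509, -0.085, 0.077], [0.525, -0.077, 0.085], [0.534, -0.073, 0.088]]
tcp [ 0.51790467 -0.3688455   0.208436  ] tooly -4.14112610034914 grip 0.09091425349362268 F [-0.15018267  0.61604702 -0.81108177] [-0.05751508  0.07362021  0.00293553]
[ 0.35620731 -0.23862612  0.03509954] [ 0.55133024 -0.19561777  0.06175192] 0.059177831471635745
```

View pics/e.png

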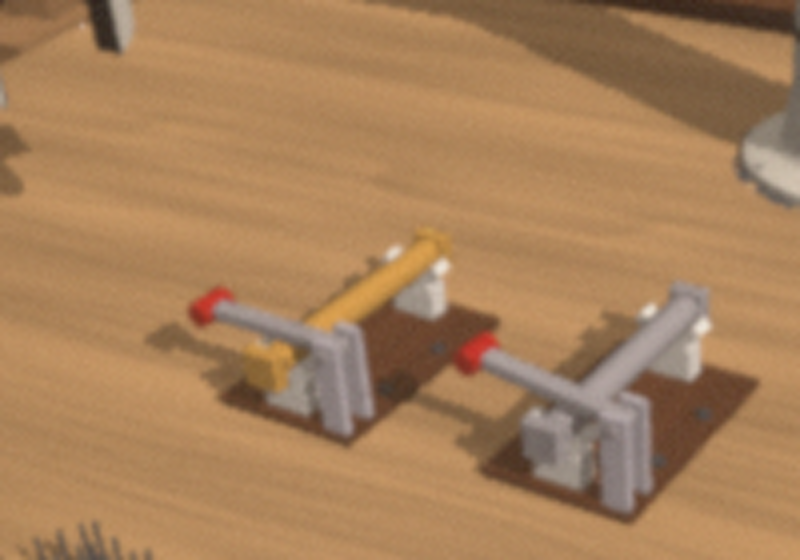

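The lever is fully down over the brass mandrel: its handle is at (163,166), with the top at 73 mm. The steel mandrel and its lever have not moved, and the gripper is clear.

```bash
python3 -c "from cell import arm; print(arm.job_done())"
```

```text
the job is handed in; nothing more can be done
None
```

The brass mandrel lies in both vees of the empty cradle with its lever fully down over it, the steel mandrel and its lever were left as they were, and the job was handed in at about 28 s (no verdict was returned).

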